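# Swing out the hanging arm and hang up the screw caddy

## Task

Fold the blue hanging arm out from the tool board until you feel it come firmly home against its stop screw (a firm push of about 10 N at the orange pin; do not force it), then hang the screw caddy on the arm by its hand hole, between the bracket and the orange pin, lowering it gently so that it hangs upright and the arm stays out. Do not tip the caddy on the way, and leave the glue bottle, the sanding block and the filler tin alone.

Things in the scene. Friction and masses are not known exactly. Their poses are not given: they have to be found in the camera images.
- board: Low plywood tool board, 440 mm long, 18 mm thick, 250 mm high, screwed upright to the bench. Origin: middle of its lower edge. x along the board, y out of its working face (the face is at y = +9 mm), z up. Try square and screwdrivers hang at its ends, outside the arm's sweep.
- bracket: Steel hinge bracket of the folding arm, on the working face, 72 mm wide, 60 mm high. Origin: on the board's face, level with the arm's bar axis (200 mm above the bench). x along the board, y out from it, z up. The hinge axis is upright, at y = 26 mm. The stop ear stands at x = -32 to -26 mm.
- swing_arm (a joint): Angle of the blue arm, rad: 0 = folded flat along the board (pointing to the bracket's +x), 1.57 = square out (to +y). Stiff hinge: 2 to 3 N at the pin swings it, and it stays where left. It stops where its heel meets the stop screw, between 1.3 and 1.83 rad, different each time: feel for it.
- hinge (a point): Point on the hinge axis, level with the bar's axis. Turns with the arm: x along the arm towards the pin, y to its leading side as it swings out, z up. The arm is a heel block 16 x 16 mm to x = 40 mm, then a round bar of 12 mm diameter to x = 125 mm, where the orange pin stands up.
- pin_top (a point): Centre of the top of the orange end pin: upright, round, 14 mm diameter, standing 18 mm above the bar's top, 125 mm from the hinge axis. Axes as the hinge point's. Can be pinched from above. Folded, its axis is 26 mm from the board's face; the board's top edge is 26 mm higher than the pin's. Over about 20 N pushed here against the stop bends the bracket.
- stop_ear: Steel ear at the bracket's side, 6 mm thick, reaching out 62 mm from the board, level with the arm; holds a dark 8 mm stop screw with a brass lock nut, 50 mm out from the board, that points along the bracket's +x and meets the arm's heel 24 mm from the hinge. How far the screw is turned in (12 mm range) is not measured. Origin: on the board's face, axes as the bracket's. Fixed.
- caddy_hole (a point): Centre of the screw caddy's hand hole (34 mm wide, 48 high, chamfered upper corners), 146 mm above the caddy's underside, 40 below its top. x across the centre board, y square to it, z up. Loose, stands on the bench: trays 120 (x) by 96 (y) by 42 mm, upright centre board 14 mm thick, symmetrical, 0.4 to 0.8 kg. Above 100 mm it is a neck 52 mm wide in x: grip that from above.
- caddy_hole_top (a point): Middle of the upper edge of the same hand hole, 24 mm above its centre, 170 mm above the caddy's underside. Same axes. It rests on the bar's top when the caddy hangs; the caddy's underside is then 36 mm above the bench.
- glue_bottle: Bystander: white glue bottle with orange cap, 64 mm diameter, 170 mm high. Origin: centre of its underside.
- sanding_block: Bystander: cork sanding block, 110 x 65 x 36 mm. Origin: centre of its underside.
- filler_tin: Bystander: low steel tin with a green band, 74 mm diameter, 60 mm high. Origin: centre of its underside.
Not all that is in view belongs to the job. What is meant by the part that bears caddy_hole is not green, and is the larger of those in its own colour.

How it is judged (in metres and radians):
On the way:
1. the arm is swung out and pressed firmly home against its stop screw (about 8 N or more at the pin) (value of joint swing_arm above 1.2 rad and contact force between swing_arm and stop_ear above 30 N), for 0.1 s.
At the end, for the whole second after the job is handed in: The arm is still out (over 1.2 rad). The caddy hangs released, hardly swaying (under 0.06 m/s), on the bar by its hand hole's upper edge, 40 to 117 mm from the hinge axis, within 12 mm sideways and 6 mm in height of its seat, within 0.2 rad of upright (value of joint swing_arm above 1.2 rad and x of caddy_hole_top in the frame of hinge between 0.04 and 0.117 m and y of caddy_hole_top in the frame of hinge between -0.012 and 0.012 m and z of caddy_hole_top in the frame of hinge between 0 and 0.012 m and angle between caddy_hole's own z axis and vertical below 0.2 rad and linear speed of caddy below 0.06 m/s); the robot touches nothing.
It fails at once if the arm is forced against its stop screw (over 90 N at the screw, about 20 N at the pin) (contact force between swing_arm and stop_ear above 90 N).
It fails at once if the caddy is pressed or knocked hard against the arm (over 25 N) (contact force between caddy and swing_arm above 25 N).
It fails at once if the caddy is tipped more than 0.5 rad, spilling screws (angle between caddy_hole's own z axis and vertical above 0.5 rad).
It fails at once if a bystander is moved more than 20 mm (distance of any of glue_bottle, sanding_block, filler_tin from where it was at the start of the episode above 0.02 m).
It also fails if it takes over 72 s, if anything falls off the work surface, if the arm or the gripper's body presses on something with over 40 N, if the wrist force passes 120 N, or if a joint passes its speed limit or range.

## Robot

A 6-joint arm with a two-finger parallel gripper is mounted at the origin on the work surface. World frame = base frame: x ahead of the robot, y to its left, z up, the work surface at z = 0. Lengths are in mm, angles in rad, forces in N, time in s.
With the tool pointing down it reaches from about 400 to 925 mm from the base axis. Payload 12.5 kg.
Tool frame: the origin (TCP) lies at the very end of the fingers, on their centre line; the grasp point (between the pads) lies 19 mm behind it; z points along the fingers, y is the line along which they close (so a half turn about z gives the same grasp; the last joint's range is limited). The gripper opens to 95 mm and grips with 3 to 60 N. Pads are 20 mm wide; open, the fingers measure 119 mm over their backs; the gripper's body (75 mm by 180 mm) begins 59 mm behind the grasp point.
Start: joints at [-1.247, 0.491, 1.559, -0, 1.092, -0.106], TCP at [260.455, -568.164, 214.661] pointing down, gripper open.
Joint ranges: [-3.1, 3.1], [-0.84, 2.19], [0.05, 2.79], [-1.13, 4.28], [0.06, 2.93], [-2.69, 2.69]. Speed limits (rad/s): [2.22, 2.22, 2.79, 3.14, 3.14, 3.14].

## Interface

Orientations are given as [roll, pitch, yaw] about the fixed x, y, z axes, in that order (R = Rz(yaw) Ry(pitch) Rx(roll)).
In Python, from cell import state, imaging, env, spot_in, mark_of gives the robot as it stands. The module is installed in compiled form; this text tells all that it offers.
- The arm moves only by the tool step_arm, never from a script. Its argument "increments" is a list of rows, each an object with "slide": the shift along the tool's x, y, z in m, a list of three; "roll": the turn about the tool's z in rad. A call has 1 to 5 rows; each row is the pose to reach, as a shift and turn from the pose commanded when the call began, along the tool's axes at that moment; what a row does not reach only later rows make up. A row lasts 1/8 s, in which the tool goes at most 62.5 mm and 10.7 degrees, less where a joint would pass 70% of its speed; a pose out of reach is approached as far as the arm can. A call with a gripper value outside its range is refused whole. "fingers" is the opening, from 0 (shut) to 1 (fully open), set as the call begins (left out, the last holds). The fingers move at their own pace and stop on an object; the grip force is fixed at half the most. Time passes only in rows, so rows that repeat a pose let the fingers close. It gives the time, the measured TCP pose, the force, the opening and the grip force at its end, in the units of the state.
- state(): the state, without advancing time (a new reading comes with each control period).
- imaging.read_camera(name): name is "scene" or "top" or "wrist"; returns a dict with "color" (384x512x3 uint8, red, green, blue), "z_map" (384x512 float32, mm along the optical axis (not along the pixel's ray), 0 where there is no reading), "intrinsics" (3x3 intrinsics, pixels), "distortion" ([k1, k2, p1, p2, k3] as OpenCV has them; the pictures are not rectified), "camera_from_world" (4x4, takes a point from world to camera coordinates). Camera axes: x right, y up, looking along -z (the intrinsics and any distortion apply to the point x, -y, -z); pixel columns grow to the right and rows downward; lengths in mm; the calibration is good to about 2 mm. A picture is of the moment at which its call begins.
- env.job_done(): hands the job in; it is judged then, once.
Trained networks look in the newest picture that a camera, given by its name, has taken for a name from the list of things; names that differ only in an ending like _2 or _b are one class to them, and where a whole thing is asked for, a point or a joint stands for the part that bears it (a point fixed in the world has none). Each returns a list of dicts, best first, with "confidence" (0 to 1); they miss things now and then, are a little off and sometimes report something else, mostly with a low value. They report only what shows in the picture. A call takes as long as a camera call. They do not tell look-alikes from the thing itself.
- spot_in(camera, target): "bbox" ([left, top, right, bottom] in pixels, round what is visible of it).
- mark_of(camera, target): "uv" ([column, row] in pixels: a listed point, or the origin of a listed thing).
The state is a dict: "t": time; "joints": joint angles; "qvel": joint speeds; "tau": joint torques, N m; "eef_pos": TCP position; "tcp_rot": TCP orientation; "ft_force": force on the tool from outside, world axes, zero at the start; "moment": the same for the moment, N m; "opening": opening from 0.0 (shut) to 1.0 (fully open); "grip_force": force on a finger pad.
Only numpy, scipy, OpenCV 4.12 (cv2) and the standard library are available. Lean on these libraries where they do the work, as an engineer would, in place of code of your own. Each camera call takes 0.05 s, during which the arm holds its last target. There are 200 camera calls.

## Working session

There is one attempt and no reset: what is moved stays moved. The work goes in short steps, Python scripts to look and compute and a tool call to move; the robot and the scene stay as the last step left them, time stands still between calls to the robot, and variables do not carry over. Pictures are saved under pics/ and viewed, at most 10 in all, crops included, and the job is handed in when it is done.

Besides the shell and the picture viewer there is one more tool, called as a command line: name --argument value ..., lists and objects as JSON in quotes. step_arm: Moves the arm, as the interface text tells. Its arguments: {"type":"object","properties":{"increments":{"type":"array"},"fingers":{"type":"number"}},"required":["increments"]}

```bash
mkdir -p pics; cat > h.py <<'E'
import numpy as np, cv2
from cell import state, imaging, env, spot_in, mark_of
def world(im,uv,z=None,depth=None):
    """pixel -> world; with plane height z, or depth (mm along axis)"""
    K=np.array(im["intrinsics"]);d=np.array(im["distortion"]);T=np.array(im["camera_from_world"])
    n=cv2.undistortPoints(np.array([[uv]],float),K,d)[0,0]
    ray=np.array([n[0],-n[1],-1.0]);R=T[:3,:3].T;c=-R@T[:3,3];r=R@ray
    s=depth if z is None else (z-c[2])/r[2]
    return c+s*r
def dep(im,uv,k=2):
    u,v=int(round(uv[0])),int(round(uv[1]));p=im["z_map"][max(v-k,0):v+k+1,max(u-k,0):u+k+1];p=p[p>0]
    return float(np.median(p)) if p.size else 0
def save(im,name,box=None,s=1):
    c=im["color"][:,:,::-1]
    if box: c=c[box[1]:box[3],box[0]:box[2]]
    cv2.imwrite("pics/"+name,cv2.resize(c,None,fx=s,fy=s,interpolation=cv2.INTER_CUBIC))
E
python3 - <<'E'
from h import *
ims={}
for cam in ["scene","top"]:
    im=ims[cam]=imaging.read_camera(cam)
    for t in ["bracket","hinge","pin_top","stop_ear","caddy_hole","caddy_hole_top","board","glue_bottle","sanding_block","filler_tin"]:
        for m in mark_of(cam,t)[:3]:
            uv=m["uv"];print(cam,t,np.round(uv),round(m["confidence"],2),np.round(world(im,uv,depth=dep(im,uv))))
    print(cam,[(np.round(b["bbox"]),round(b["confidence"],2)) for b in spot_in(cam,"caddy_hole")])
cv2.imwrite("pics/a.png",cv2.resize(np.vstack([ims["scene"]["color"],ims["top"]["color"]])[:,:,::-1],(400,600)) )
save(ims["scene"],"s.png",s=1.5);save(ims["top"],"t.png",s=1.5)
print(state())
E
```

```text
scene bracket [116. 221.] 0.74 [ 523. -186.  217.]
scene hinge [130. 220.] 0.64 [ 528. -162.  208.]
scene hinge [115. 211.] 0.6 [ 492. -182.  206.]
scene pin_top [146. 265.] 0.65 [ 640. -167.  223.]
scene stop_ear [115. 213.] 0.63 [ 504. -182.  218.]
scene caddy_hole [360. 109.] 0.87 [496. 442. 168.]
scene caddy_hole [304. 166.] 0.61 [485. 304.   0.]
scene caddy_hole [371. 170.] 0.58 [633. 384. 121.]
scene caddy_hole_top [305. 162.] 0.93 [568. 229. 181.]
scene caddy_hole_top [367. 168.] 0.71 [624. 377. 123.]
scene caddy_hole_top [359. 106.] 0.71 [487. 444. 172.]
scene board [141. 277.] 0.61 [ 582. -201.   53.]
scene glue_bottle [303. 252.] 0.91 [715. 143.  75.]
scene glue_bottle [266. 121.] 0.43 [327. 273.  47.]
scene sanding_block [258. 326.] 0.61 [800. -23.  37.]
scene filler_tin [265. 119.] 0.64 [324. 270.  52.]
scene [(array([271., 151., 326., 226.]), 0.92), (array([344., 163., 376., 208.]), 0.7), (array([332.,  91., 370., 163.]), 0.7)]
top bracket [366. 198.] 0.57 [ 516. -182.  218.]
top hinge [358. 200.] 0.78 [ 512. -163.  218.]
top hinge [206. 189.] 0.67 [557. 238. 184.]
top p
[... 759 characters left out ...]
3.]), 0.55)]
{'t': 1.2, 'joints': array([-1.24659151e+00,  4.90904384e-01,  1.55890302e+00, -3.19943380e-05,
        1.09171314e+00, -1.05605408e-01]), 'qvel': array([-4.46522104e-04,  2.83306122e-04,  4.28075034e-04, -1.54017636e-04,
       -1.06558218e-03, -9.60218026e-05]), 'tau': array([-9.60211469e-05, -6.12469268e+01, -2.58426547e+01,  6.94788806e-02,
        4.46293387e-02, -1.39320372e-05]), 'eef_pos': array([ 260.45069281, -568.15930031,  214.65717736]), 'tcp_rot': array([3.14152394e+00, 3.58363914e-05, 4.29824971e-01]), 'ft_force': array([0.17121694, 0.08607407, 0.27011437]), 'moment': array([-0.0183895 ,  0.0040923 ,  0.02652116]), 'grip_force': 0.0, 'opening': 0.9986887671308657}
```

View pics/s.png

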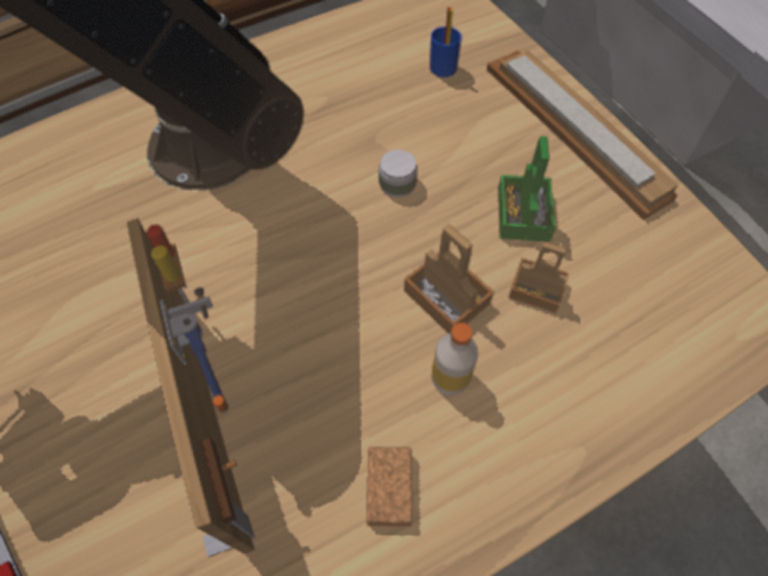

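View pics/t.png

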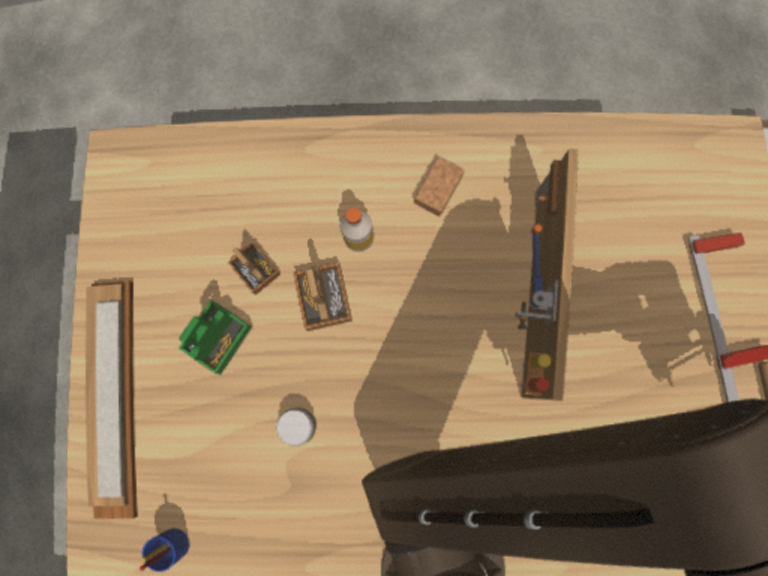

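Scene (in 1.5x pixels): the board is at (190,380), with the blue arm folded and its orange pin at (218,402). Three things could be the caddy: the large brown one at (448,280), a small brown one at (540,278) and a green one at (528,195). I choose the large brown one. The top view agrees: it is at (323,295), with the small brown at (254,265) and the green at (215,335).

```bash
cat >> h.py <<'E'
def cloud(im):
    z=im["z_map"];v,u=np.nonzero(z>0);K=np.array(im["intrinsics"]);T=np.array(im["camera_from_world"])
    n=cv2.undistortPoints(np.stack([u,v],1).astype(float)[:,None],K,np.array(im["distortion"]))[:,0]
    d=z[v,u];c=np.stack([n[:,0]*d,-n[:,1]*d,-d],1)
    return (c-T[:3,3])@T[:3,:3],im["color"][v,u].astype(int)
def inbox(P,lo,hi): return np.all((P>lo)&(P<hi),1)
def line(P):
    vx,vy,x,y=cv2.fitLine(P[:,:2].astype(np.float32),cv2.DIST_HUBER,0,.01,.01).ravel();return np.round([vx,vy,x,y],3),len(P)
E
python3 - <<'E'
from h import *
for cam in ["scene","top"]:
    im=imaging.read_camera(cam);P,C=cloud(im)
    B=P[inbox(P,[300,-300,242],[850,-120,258])];print(cam,"board top",line(B),B.min(0).round(),B.max(0).round())
    o=inbox(P,[580,-200,190],[690,-110,240])&(C[:,0]>150)&(C[:,2]<80)&(C[:,1]<140)
    print("pin",P[o].mean(0).round(1) if o.any() else 0,o.sum(), P[o].max(0).round() if o.any() else 0)
    bl=inbox(P,[500,-220,185],[690,-100,230])&(C[:,2]>C[:,0]+25);print("bar",line(P[bl]),P[bl].mean(0))
    N=P[inbox(P,[480,160,130],[640,300,200])];print("neck",line(N),N.mean(0).round(1),N.min(0).round(),N.max(0).round())
    Tr=P[inbox(P,[460,140,15],[650,310,55])];print("tray",cv2.minAreaRect(Tr[:,:2].astype(np.float32)))
    G=P[inbox(P,[600,90,100],[760,210,190])];print("glue",G.min(0).round(),G.max(0).round())
    if cam=="scene": save(im,"c.png",(260,140,390,235),5)
E
```

```text
scene board top (array([ 9.91000e-01, -1.37000e-01,  5.90603e+02, -2.11150e+02],
      dtype=float32), 2222) [ 341. -246.  242.] [ 779. -147.  253.]
pin [ 641.1 -170.1  223.6] 25 [ 646. -166.  226.]
bar (array([ 1.00000e+00, -1.90000e-02,  5.78454e+02, -1.69666e+02],
      dtype=float32), 95) [ 575.38121572 -169.492894    206.42383099]
neck (array([9.71000e-01, 2.41000e-01, 5.62189e+02, 2.29863e+02], dtype=float32), 314) [563.1 232.1 169.2] [535. 222. 130.] [587. 247. 190.]
tray ((560.2858276367188, 233.84039306640625), (121.42543029785156, 99.10888671875), 11.99041748046875)
glue [659. 128. 100.] [721. 192. 173.]
top board top (array([ 9.90000e-01, -1.40000e-01,  5.50305e+02, -2.05416e+02],
      dtype=float32), 1327) [ 342. -247.  242.] [ 779. -145.  255.]
pin [ 640.1 -170.1  224.3] 15 [ 645. -166.  228.]
bar (array([ 9.98000e-01, -5.70000e-02,  5.48536e+02, -1.67168e+02],
      dtype=float32), 23) [ 554.87353243 -167.53668634  207.75694373]
neck (array([9.87000e-01, 1.63000e-01, 5.55757e+02, 2.31759e+02], dtype=float32), 137) [555.5 232.1 177.1] [531. 222. 130.] [586. 243. 191.]
tray ((558.323486328125, 234.0218505859375), (120.32492065429688, 96.99757385253906), 11.906922340393066)
glue [657. 128. 100.] [716. 187. 174.]
```

View pics/c.png

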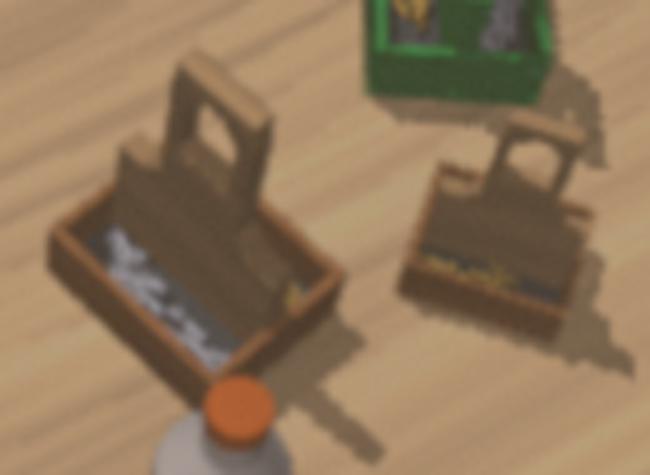

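The crop shows that the left brown caddy, with its neck top at about (225,85), is larger than the right brown one at (545,125), so I take the left one. The arm stands about 0.1 rad off the board, with the hinge near (515.5, -165.6) and the pin near (640.5, -170).

step_arm --increments '[{"slide": [0, 0, -0.06], "roll": 0}, {"slide": [0, 0, -0.12], "roll": 0}, {"slide": [0.511, -0.2035, -0.12], "roll": -1.106}, {"slide": [0.511, -0.2035, -0.12], "roll": -1.106}, {"slide": [0.511, -0.2035, -0.12], "roll": -1.106}]' --fingers 0.5

```text
t: 1.92
eef_pos: [390.9, -431.1, 334.9]
tcp_rot: [3.141, 0.0, 0.998]
ft_force: [0.2, -0.7, 0.2]
opening: 0.539
grip_force: 0.0
```

```bash
cat > go.py <<'E'
import sys;from h import *
# usage: go.py x y z yaw -> slide (m) and roll from the present pose
x,y,z,w=map(float,sys.argv[1:5]);s=state();p=s["eef_pos"];a=s["tcp_rot"][2]
d=np.array([x,y,z])-p;r=(w-a+np.pi)%(2*np.pi)-np.pi
xt=np.array([np.cos(a),np.sin(a)]);yt=np.array([np.sin(a),-np.cos(a)])
print("t",s["t"],"pos",p.round(1),"yaw",round(a,3),"slide",np.round([d[:2]@xt/1e3,d[:2]@yt/1e3,-d[2]/1e3],4),"roll",round(-r,3),"F",s["ft_force"].round(1))
E
python3 go.py 640.5 -170 335 1.536
```

```text
t 1.925 pos [ 390.9 -431.1  334.9] yaw 0.998 slide [ 3.547e-01  6.830e-02 -1.000e-04] roll -0.538 F [ 0.2 -0.7  0.2]
```

step_arm --increments '[{"slide": [0.355, 0.068, 0], "roll": -0.538}, {"slide": [0.355, 0.068, 0], "roll": -0.538}, {"slide": [0.355, 0.068, 0], "roll": -0.538}, {"slide": [0.355, 0.068, 0], "roll": -0.538}, {"slide": [0.355, 0.068, 0], "roll": -0.538}]'

```text
t: 2.55
eef_pos: [608.2, -206.0, 334.8]
tcp_rot: [3.141, 0.0, 1.53]
ft_force: [0.0, -1.1, 0.1]
opening: 0.5
grip_force: 0.0
```

step_arm --increments '[{"slide": [0, 0, 0], "roll": 0}, {"slide": [0, 0, 0], "roll": 0}]'

```text
t: 2.8
eef_pos: [606.7, -207.8, 334.4]
tcp_rot: [-3.141, 0.0, 1.531]
ft_force: [0.4, -0.9, 0.5]
opening: 0.502
grip_force: 0.0
```

```bash
python3 go.py 640.5 -170 211 1.536
```

```text
t 2.8 pos [ 606.7 -207.8  334.4] yaw 1.531 slide [0.0391 0.0323 0.1234] roll -0.005 F [ 0.4 -0.9  0.5]
```

step_arm --increments '[{"slide": [0.039, 0.0325, 0.05], "roll": -0.005}, {"slide": [0.039, 0.0325, 0.05], "roll": -0.005}, {"slide": [0.039, 0.0325, 0.05], "roll": -0.005}]'

```text
t: 3.18
eef_pos: [640.5, -171.0, 284.8]
tcp_rot: [-3.141, 0.0, 1.535]
ft_force: [-0.5, -0.2, -0.3]
opening: 0.5
grip_force: 0.0
```

```bash
python3 - <<'E'
from h import *
im=imaging.read_camera("wrist");P,C=cloud(im)
o=inbox(P,[590,-220,190],[690,-110,240])&(C[:,0]>150)&(C[:,2]<80)&(C[:,1]<140)
print("pin",P[o].mean(0) if o.any() else 0,o.sum())
for m in mark_of("wrist","pin_top")[:2]: print(m, world(im,m["uv"],z=224))
bl=inbox(P,[500,-220,195],[690,-100,230])&(C[:,2]>C[:,0]+25)
if bl.sum()>5: print("bar",line(P[bl]),P[bl].mean(0))
save(im,"w1.png")
E
python3 go.py 640.5 -170 211 1.536
```

```text
pin [ 634.55045889 -170.34961423  223.79150205] 46
{'uv': [259.2, 199.5], 'confidence': 0.59} [ 638.58001381 -167.62539087  224.        ]
bar (array([ 1.00000e+00, -2.00000e-02,  5.77093e+02, -1.67564e+02],
      dtype=float32), 1702) [ 574.1182568  -167.68262963  205.77866365]
t 3.275 pos [ 640.6 -171.4  286. ] yaw 1.534 slide [ 0.0014 -0.0002  0.075 ] roll -0.002 F [-0.1 -0.3  0.4]
```

View pics/w1.png

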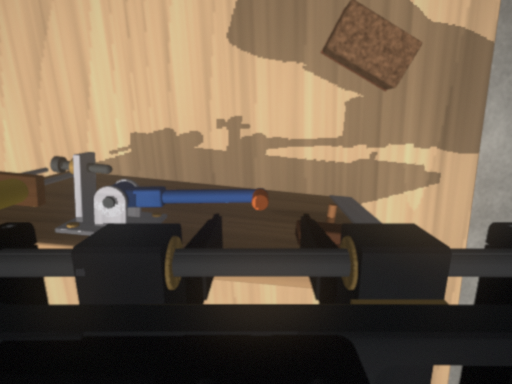

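The wrist picture shows the bar from (130,197) to (250,197) and the pin top at (260,199), between the fingers. That puts the pin at about (640, -169).

step_arm --increments '[{"slide": [0.0024, -0.0007, 0.04], "roll": 0}, {"slide": [0.0024, -0.0007, 0.065], "roll": 0}, {"slide": [0.0024, -0.0007, 0.075], "roll": 0}]'

```text
t: 3.65
eef_pos: [639.9, -168.6, 209.6]
tcp_rot: [-3.142, 0.0, 1.534]
ft_force: [0.1, -0.2, 0.6]
opening: 0.5
grip_force: 0.0
```

step_arm --increments '[{"slide": [0, 0, 0], "roll": 0}, {"slide": [0, 0, 0], "roll": 0}, {"slide": [0, 0, 0], "roll": 0}, {"slide": [0, 0, 0], "roll": 0}]' --fingers 0

```text
t: 4.15
eef_pos: [639.7, -167.6, 210.0]
tcp_rot: [-3.14, 0.0, 1.536]
ft_force: [-9.3, -1.1, 6.9]
opening: 0.142
grip_force: 30.4
```

step_arm --increments '[{"slide": [0, -0.001, -0.001], "roll": 0}, {"slide": [0.0125, -0.0016, -0.001], "roll": -0.1}, {"slide": [0.0248, -0.0035, -0.001], "roll": -0.2}, {"slide": [0.0369, -0.0066, -0.001], "roll": -0.3}]'

```text
t: 4.65
eef_pos: [634.4, -130.7, 210.3]
tcp_rot: [-3.14, 0.0, 1.839]
ft_force: [-5.0, -4.9, -1.3]
opening: 0.133
grip_force: 30.0
```

step_arm --increments '[{"slide": [0.0125, -0.0016, 0], "roll": -0.1}, {"slide": [0.0248, -0.0035, 0], "roll": -0.2}, {"slide": [0.0369, -0.0066, 0], "roll": -0.3}, {"slide": [0.0487, -0.0109, 0], "roll": -0.4}, {"slide": [0.0599, -0.0163, 0], "roll": -0.5}]'

```text
t: 5.28
eef_pos: [602.7, -77.6, 210.3]
tcp_rot: [-3.139, -0.0, 2.339]
ft_force: [-5.6, -8.7, -2.6]
opening: 0.132
grip_force: 30.0
```

step_arm --increments '[{"slide": [0.0125, -0.0016, 0], "roll": -0.1}, {"slide": [0.0248, -0.0045, 0], "roll": -0.2}, {"slide": [0.0369, -0.0076, 0], "roll": -0.3}]'

```text
t: 5.65
eef_pos: [572.6, -55.6, 210.4]
tcp_rot: [-3.141, 0.001, 2.639]
ft_force: [0.5, -5.1, -3.5]
opening: 0.138
grip_force: 30.0
```

step_arm --increments '[{"slide": [0.0022, -0.0006, 0], "roll": -0.018}, {"slide": [0.0044, -0.0008, 0], "roll": -0.035}]'

```text
t: 5.9
eef_pos: [568.9, -53.9, 210.5]
tcp_rot: [3.141, 0.0, 2.669]
ft_force: [3.7, 3.3, -7.0]
opening: 0.138
grip_force: 30.0
```

```bash
python3 - <<'E'
from h import *
im=imaging.read_camera("wrist");P,C=cloud(im)
bl=inbox(P,[490,-200,195],[600,-40,225])&(C[:,2]>C[:,0]+25)
if bl.sum()>5: print("bar",line(P[bl]),P[bl].min(0),P[bl].max(0))
for cam in ["top"]:
    m=imaging.read_camera(cam)
    save(m,"t2.png",(320,150,420,230),6)
save(im,"w2.png",s=1.5)
E
```

```text
bar (array([ 4.39000e-01,  8.98000e-01,  5.28319e+02, -1.30218e+02],
      dtype=float32), 2239) [ 502.68279751 -163.54623184  195.06252356] [558.08730653 -67.37440952 209.87489194]
```

View pics/w2.png

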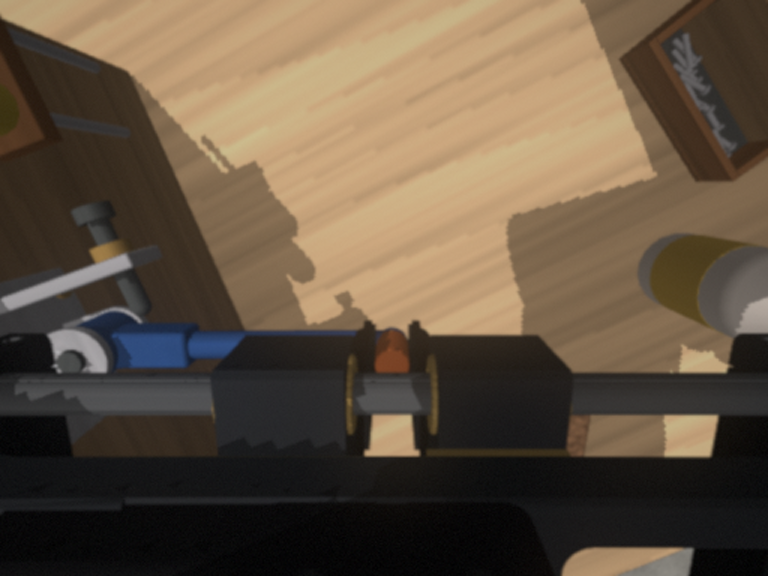

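The wrist picture shows the stop screw tip at (140,305), just short of the blue heel's corner at (150,322). About 3 mm is left, roughly 0.1 to 0.15 rad, so I go on in small steps.

step_arm --increments '[{"slide": [0.0022, 0.0003, 0], "roll": -0.018}, {"slide": [0.0044, 0.0004, 0], "roll": -0.035}]'

```text
t: 6.25
eef_pos: [564.7, -51.9, 210.5]
tcp_rot: [-3.141, 0.0, 2.706]
ft_force: [2.6, -0.2, -6.7]
opening: 0.136
grip_force: 30.0
```

step_arm --increments '[{"slide": [0.0022, 0, 0.0005], "roll": -0.018}, {"slide": [0.0044, -0.0001, 0.001], "roll": -0.035}]'

```text
t: 6.5
eef_pos: [560.9, -50.2, 210.2]
tcp_rot: [-3.141, 0.001, 2.741]
ft_force: [1.8, -1.6, 2.0]
opening: 0.138
grip_force: 30.0
```

step_arm --increments '[{"slide": [0.0022, 0, 0], "roll": -0.018}, {"slide": [0.004, -0.0001, 0], "roll": -0.032}]'

```text
t: 6.75
eef_pos: [557.1, -48.8, 210.2]
tcp_rot: [-3.141, 0.001, 2.773]
ft_force: [2.4, -1.8, 4.1]
opening: 0.141
grip_force: 30.0
```

step_arm --increments '[{"slide": [0.0022, 0, 0], "roll": -0.018}, {"slide": [0.004, -0.0001, 0], "roll": -0.032}]'

```text
t: 7.0
eef_pos: [553.3, -47.4, 210.1]
tcp_rot: [-3.141, 0.001, 2.805]
ft_force: [1.9, -2.5, 5.6]
opening: 0.138
grip_force: 30.0
```

step_arm --increments '[{"slide": [0.0022, 0, -0.0005], "roll": -0.018}, {"slide": [0.004, -0.0001, -0.001], "roll": -0.032}]'

```text
t: 7.25
eef_pos: [549.0, -46.1, 210.3]
tcp_rot: [-3.141, -0.001, 2.837]
ft_force: [1.8, -5.3, -3.1]
opening: 0.132
grip_force: 30.0
```

step_arm --increments '[{"slide": [0.0022, -0.0005, 0], "roll": -0.018}, {"slide": [0.004, -0.0006, 0], "roll": -0.032}]'

```text
t: 7.5
eef_pos: [545.1, -45.1, 210.3]
tcp_rot: [3.141, -0.001, 2.869]
ft_force: [3.4, -0.9, -2.4]
opening: 0.136
grip_force: 30.0
```

step_arm --increments '[{"slide": [0.0022, 0, 0], "roll": -0.018}, {"slide": [0.004, -0.0001, 0], "roll": -0.032}]'

```text
t: 7.75
eef_pos: [541.3, -44.2, 210.4]
tcp_rot: [3.142, -0.0, 2.901]
ft_force: [1.6, -1.6, -4.8]
opening: 0.139
grip_force: 30.0
```

step_arm --increments '[{"slide": [0.0022, 0, 0], "roll": -0.018}, {"slide": [0.004, -0.0001, 0], "roll": -0.032}]'

```text
t: 8.0
eef_pos: [537.4, -43.4, 210.4]
tcp_rot: [3.142, -0.0, 2.933]
ft_force: [2.4, -1.0, -6.4]
opening: 0.139
grip_force: 30.0
```

step_arm --increments '[{"slide": [0.0022, 0, 0.0006], "roll": -0.018}, {"slide": [0.004, -0.0001, 0.001], "roll": -0.032}]'

```text
t: 8.25
eef_pos: [534.5, -42.9, 210.3]
tcp_rot: [3.142, 0.003, 2.965]
ft_force: [6.6, -1.3, -0.1]
opening: 0.135
grip_force: 30.0
```

step_arm --increments '[{"slide": [0.0005, 0, 0], "roll": 0}, {"slide": [0.001, 0, 0], "roll": 0}]'

```text
t: 8.5
eef_pos: [533.9, -42.7, 210.3]
tcp_rot: [3.142, 0.004, 2.965]
ft_force: [7.9, -1.7, -2.1]
opening: 0.138
grip_force: 30.0
```

step_arm --increments '[{"slide": [0.0007, 0, 0], "roll": 0}, {"slide": [0.0014, 0, 0], "roll": 0}]'

```text
t: 8.75
eef_pos: [532.9, -42.6, 210.3]
tcp_rot: [3.142, 0.004, 2.965]
ft_force: [10.2, -2.5, -3.2]
opening: 0.137
grip_force: 30.0
```

step_arm --increments '[{"slide": [0.0008, 0, 0], "roll": 0}, {"slide": [0.0014, 0, 0], "roll": 0}, {"slide": [0.0014, 0, 0], "roll": 0}, {"slide": [0.0014, 0, 0], "roll": 0}]'

```text
t: 9.25
eef_pos: [531.8, -42.4, 210.4]
tcp_rot: [-3.142, 0.005, 2.965]
ft_force: [11.6, -1.2, -5.2]
opening: 0.138
grip_force: 30.0
```

step_arm --increments '[{"slide": [0.0008, 0, 0], "roll": 0}, {"slide": [0.0014, 0, 0], "roll": 0}, {"slide": [0.0014, 0, 0], "roll": 0}]'

```text
t: 9.62
eef_pos: [530.9, -42.2, 210.4]
tcp_rot: [-3.142, 0.006, 2.965]
ft_force: [13.1, -2.3, -5.4]
opening: 0.135
grip_force: 30.0
```

```bash
python3 - <<'E'
from h import *
im=imaging.read_camera("wrist");P,C=cloud(im)
bl=inbox(P,[490,-200,195],[600,-40,225])&(C[:,2]>C[:,0]+25)
print("bar",line(P[bl]))
save(im,"w3.png",s=1.5)
print(state()["ft_force"])
E
```

```text
bar (array([ 2.83000e-01,  9.59000e-01,  5.14118e+02, -1.36750e+02],
      dtype=float32), 2063)
[14.03266274 -1.08462504 -5.66828666]
```

View pics/w3.png

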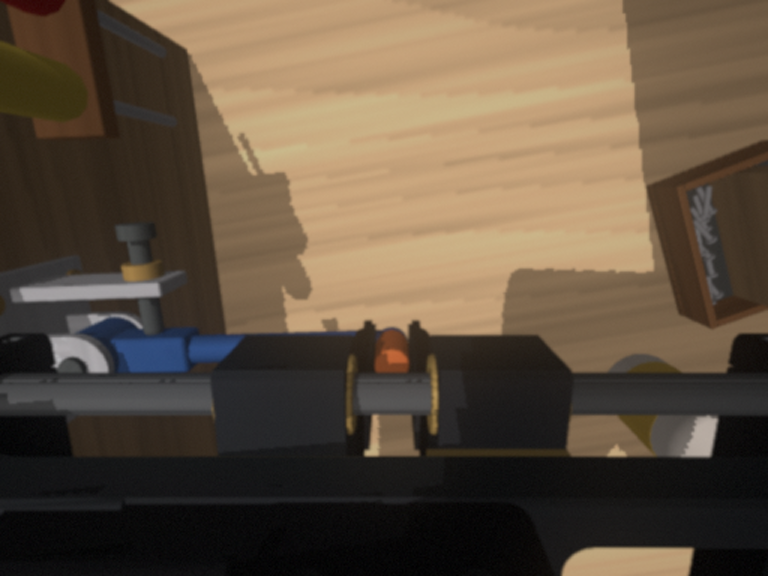

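The wrist picture shows the screw tip at (150,330), hard against the blue heel, with 13 to 14 N at the pin. The arm is home. I ease off, open and rise.

step_arm --increments '[{"slide": [-0.002, 0, 0], "roll": 0}, {"slide": [-0.004, 0, 0], "roll": 0}]'

```text
t: 9.93
eef_pos: [533.1, -42.6, 210.2]
tcp_rot: [-3.142, 0.002, 2.965]
ft_force: [2.6, -0.7, 0.5]
opening: 0.136
grip_force: 30.0
```

step_arm --increments '[{"slide": [0, 0, 0], "roll": 0}, {"slide": [0, 0, 0], "roll": 0}, {"slide": [0, 0, -0.05], "roll": 0}, {"slide": [0, 0, -0.11], "roll": 0}, {"slide": [0, 0, -0.14], "roll": 0}]' --fingers 0.5

```text
t: 10.55
eef_pos: [532.4, -42.4, 352.7]
tcp_rot: [-3.142, 0.003, 2.964]
ft_force: [1.1, 0.3, 0.2]
opening: 0.497
grip_force: 0.0
```

```bash
python3 - <<'E'
from h import *
for cam in ["wrist","scene","top"]:
    im=imaging.read_camera(cam);P,C=cloud(im)
    o=inbox(P,[490,-80,205],[580,-10,240])&(C[:,0]>150)&(C[:,2]<80)&(C[:,1]<140)
    print(cam,"pin",P[o].mean(0).round(1) if o.any() else 0,o.sum())
    bl=inbox(P,[480,-180,195],[600,-30,225])&(C[:,2]>C[:,0]+25)
    if bl.sum()>9: print("bar",line(P[bl]))
    for m in mark_of(cam,"pin_top")[:1]: print(m, world(im,m["uv"],z=224))
    Tr=P[inbox(P,[460,140,15],[650,310,55])]
    if len(Tr)>50: print("tray",cv2.minAreaRect(Tr[:,:2].astype(np.float32)))
    N=P[inbox(P,[480,160,176],[640,300,200])];
    if len(N)>9: print("neck top",line(N),N.mean(0).round(1),cv2.minAreaRect(N[:,:2].astype(np.float32)))
E
python3 go.py 559.5 233.5 330 1.78
```

```text
wrist pin [535.6 -43.8 223.5] 113
bar (array([ 1.87000e-01,  9.82000e-01,  5.23544e+02, -1.06321e+02],
      dtype=float32), 1051)
tray ((556.5751342773438, 234.18304443359375), (121.04759216308594, 96.58136749267578), 12.043004989624023)
neck top (array([9.87000e-01, 1.61000e-01, 5.56058e+02, 2.29781e+02], dtype=float32), 771) [554.8 230.6 183.9] ((556.3629150390625, 233.18923950195312), (51.371864318847656, 15.235343933105469), 12.035526275634766)
scene pin [538.8 -44.  223.1] 22
bar (array([ 1.93000e-01,  9.81000e-01,  5.29117e+02, -1.05833e+02],
      dtype=float32), 209)
{'uv': [183.5, 195.9], 'confidence': 0.64} [540.2552375  -45.83059184 224.        ]
tray ((559.8837280273438, 234.3790740966797), (122.12387084960938, 98.99927520751953), 11.425671577453613)
neck top (array([9.80000e-01, 1.98000e-01, 5.62738e+02, 2.32341e+02], dtype=float32), 156) [562.  232.9 183.8] ((560.3170166015625, 234.15252685546875), (52.78823471069336, 15.649200439453125), 11.311969757080078)
top pin 0 0
{'uv': [208.7, 189.6], 'confidence': 0.38} [547.25154384 224.85893559 224.        ]
tray ((558.54833984375, 233.76791381835938), (121.61811065673828, 96.51929473876953), 11.78374195098877)
neck top (array([9.82000e-01, 1.87000e-01, 5.57614e+02, 2.33319e+02], dtype=float32), 103) [557.3 233.3 185.2] ((558.5157470703125, 233.7500457763672), (52.70430374145508, 14.457143783569336), 10.717815399169922)
t 10.85 pos [531.9 -42.4 348.2] yaw 2.964 slide [0.0215 0.2765 0.0182] roll 1.184 F [ 0.2 -0.1 -0.2]
```

step_arm --increments '[{"slide": [0.023, 0.2762, 0.018], "roll": 1.188}, {"slide": [0.023, 0.2762, 0.018], "roll": 1.188}, {"slide": [0.023, 0.2762, 0.018], "roll": 1.188}, {"slide": [0.023, 0.2762, 0.018], "roll": 1.188}, {"slide": [0.023, 0.2762, 0.018], "roll": 1.188}]' --fingers 1

```text
t: 11.48
eef_pos: [558.1, 235.5, 329.9]
tcp_rot: [-3.139, -0.001, 2.084]
ft_force: [0.4, -0.4, -0.4]
opening: 0.964
grip_force: 0.0
```

```bash
python3 go.py 558 233.5 270 1.776
```

```text
t 11.475 pos [558.1 235.5 329.9] yaw 2.084 slide [-0.0017 -0.001   0.0599] roll 0.308 F [ 0.4 -0.4 -0.4]
```

step_arm --increments '[{"slide": [-0.001, 0, 0.06], "roll": 0.308}, {"slide": [-0.001, 0, 0.06], "roll": 0.308}, {"slide": [-0.001, 0, 0.06], "roll": 0.308}]'

```text
t: 11.85
eef_pos: [558.7, 232.5, 270.1]
tcp_rot: [-3.139, 0.0, 1.783]
ft_force: [-0.2, 1.1, 0.6]
opening: 0.999
grip_force: 0.0
```

```bash
python3 - <<'E'
from h import *
im=imaging.read_camera("wrist");P,C=cloud(im)
N=P[inbox(P,[500,190,176],[620,280,200])]
if len(N)>9: print("neck",cv2.minAreaRect(N[:,:2].astype(np.float32)),len(N))
E
python3 go.py 558 233.5 147 1.776
```

```text
neck ((556.4002075195312, 234.13778686523438), (51.9155387878418, 14.564720153808594), 12.011275291442871) 962
t 11.9 pos [559.  232.5 270.9] yaw 1.784 slide [ 0.0012 -0.0007  0.1239] roll 0.008 F [-0.1 -0.1  0.3]
```

step_arm --increments '[{"slide": [0.0013, -0.001, 0.05], "roll": 0.006}, {"slide": [0.0013, -0.001, 0.1], "roll": 0.006}, {"slide": [0.0013, -0.001, 0.1235], "roll": 0.006}]'

```text
t: 12.28
eef_pos: [557.1, 233.1, 145.9]
tcp_rot: [-3.139, 0.0, 1.778]
ft_force: [0.2, 0.7, -0.4]
opening: 0.997
grip_force: 0.0
```

step_arm --increments '[{"slide": [0, 0, 0], "roll": 0}, {"slide": [0, 0, 0], "roll": 0}, {"slide": [0, 0, 0], "roll": 0}, {"slide": [0, 0, 0], "roll": 0}]' --fingers 0

```text
t: 12.78
eef_pos: [558.1, 233.6, 149.0]
tcp_rot: [3.14, -0.0, 1.776]
ft_force: [-0.4, 0.2, -0.6]
opening: 0.635
grip_force: 0.0
```

step_arm --increments '[{"slide": [0, 0, 0], "roll": 0}, {"slide": [0, 0, 0], "roll": 0}, {"slide": [0, 0, 0], "roll": 0}]'

```text
t: 13.15
eef_pos: [557.7, 233.6, 148.6]
tcp_rot: [3.141, 0.0, 1.776]
ft_force: [-2.4, -1.3, 6.7]
opening: 0.546
grip_force: 30.0
```

step_arm --increments '[{"slide": [0, 0, -0.01], "roll": 0}, {"slide": [0, 0, -0.025], "roll": 0}, {"slide": [0, 0, -0.045], "roll": 0}, {"slide": [0, 0, -0.067], "roll": 0}, {"slide": [0, 0, -0.067], "roll": 0}]'

```text
t: 13.78
eef_pos: [558.4, 233.8, 216.9]
tcp_rot: [3.138, -0.0, 1.775]
ft_force: [0.4, -0.9, -8.0]
opening: 0.545
grip_force: 30.0
```

```bash
python3 - <<'E'
from h import *
for cam in ["scene","top"]:
    im=imaging.read_camera(cam);P,C=cloud(im)
    Tr=P[inbox(P,[460,140,85],[650,310,115])]
    if len(Tr)>50: print("tray",cv2.minAreaRect(Tr[:,:2].astype(np.float32)),Tr[:,2].max())
    T0=P[inbox(P,[460,140,20],[650,310,200])];print(np.percentile(T0[:,2],[2,98]))
    if cam=="scene": save(im,"l.png",(200,80,400,230),4)
s=state();print(s["moment"],s["ft_force"],s["eef_pos"])
E
```

```text
tray ((561.4928588867188, 234.3968048095703), (121.59163665771484, 98.59842681884766), 11.649809837341309) 114.8898907774159
[ 71.09630265 190.65877766]
[ 66.26362681 109.76735904]
[-0.03186702 -0.06248733  0.01544963] [-0.22200068  0.14256709 -7.65762893] [557.47459333 233.47936811 214.70363763]
```

View pics/l.png

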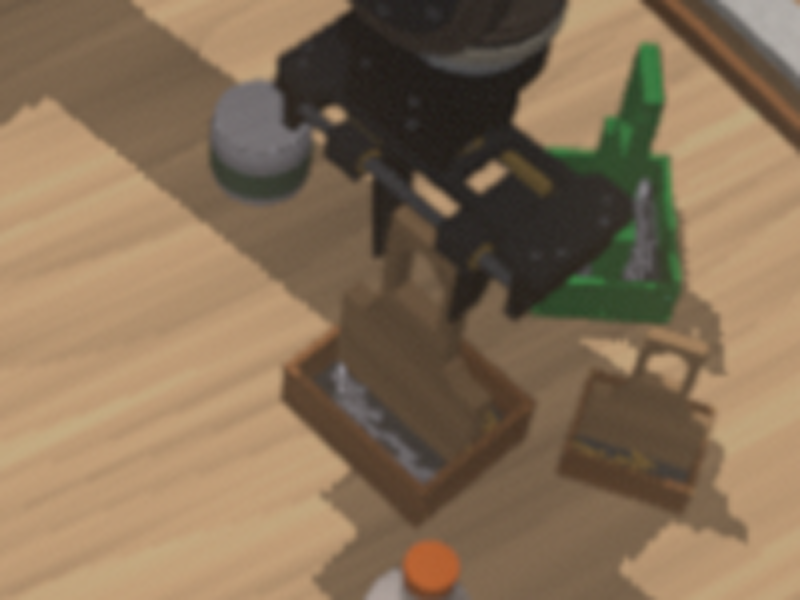

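The picture shows the caddy upright in the gripper at (410,380), clear of the bottle cap at (432,567). I carry it to a point beyond the pin.

```bash
python3 go.py 548 15.5 212 1.38
```

```text
t 13.875 pos [557.5 233.5 214.7] yaw 1.775 slide [-0.2115 -0.0536  0.0027] roll 0.395 F [-0.2  0.1 -7.7]
```

step_arm --increments '[{"slide": [-0.015, -0.004, 0], "roll": 0.03}, {"slide": [-0.045, -0.012, 0], "roll": 0.08}, {"slide": [-0.08, -0.021, 0], "roll": 0.15}, {"slide": [-0.115, -0.03, 0.001], "roll": 0.21}, {"slide": [-0.15, -0.039, 0.002], "roll": 0.28}]'

```text
t: 14.5
eef_pos: [549.4, 76.8, 212.4]
tcp_rot: [-3.14, 0.0, 1.492]
ft_force: [0.8, -0.9, -7.2]
opening: 0.545
grip_force: 30.0
```

```bash
python3 go.py 548 15.5 212 1.38
```

```text
t 14.5 pos [549.4  76.8 212.4] yaw 1.492 slide [-0.0612  0.0034  0.0004] roll 0.112 F [ 0.8 -0.9 -7.2]
```

step_arm --increments '[{"slide": [-0.025, 0.0015, 0], "roll": 0.05}, {"slide": [-0.045, 0.0025, 0], "roll": 0.09}, {"slide": [-0.06, 0.0035, 0], "roll": 0.112}, {"slide": [-0.06, 0.0035, 0], "roll": 0.112}]'

```text
t: 15.0
eef_pos: [549.0, 17.9, 213.0]
tcp_rot: [-3.141, 0.0, 1.382]
ft_force: [-0.3, -0.6, -7.0]
opening: 0.547
grip_force: 30.0
```

```bash
python3 - <<'E'
from h import *
im=imaging.read_camera("wrist");P,C=cloud(im)
o=inbox(P,[490,-80,205],[580,-10,240])&(C[:,0]>150)&(C[:,2]<80)&(C[:,1]<140);print("pin",P[o].mean(0) if o.any() else 0,o.sum())
im=imaging.read_camera("scene");P,C=cloud(im)
o=inbox(P,[490,-80,205],[580,-10,240])&(C[:,0]>150)&(C[:,2]<80)&(C[:,1]<140);print("pin",P[o].mean(0) if o.any() else 0,o.sum())
bl=inbox(P,[480,-180,195],[600,-30,225])&(C[:,2]>C[:,0]+25);print("bar",line(P[bl]))
N=P[inbox(P,[500,-10,210],[600,50,255])&(C[:,0]>C[:,2]+25)];print("neck",N.mean(0),N.min(0),N.max(0))
T=P[inbox(P,[440,-70,85],[650,110,115])&(C[:,0]>C[:,2]+25)];print("tray",cv2.minAreaRect(T[:,:2].astype(np.float32)))
save(im,"p.png",(100,100,340,270),3.3)
E
python3 go.py 528 -87 212 1.38
```

```text
pin 0 0
pin [539.55267635 -44.27449821 223.71040606] 24
bar (array([ 1.91000e-01,  9.82000e-01,  5.29210e+02, -1.06151e+02],
      dtype=float32), 219)
neck [529.91084751  23.66946663 247.75545225] [523.43557912  14.3200582  229.43805486] [536.78483343  35.14942796 251.54986129]
tray ((551.7819213867188, 18.21004867553711), (96.62692260742188, 121.49539947509766), 79.31940460205078)
t 15.1 pos [549.   19.1 213. ] yaw 1.384 slide [-0.1081 -0.001   0.001 ] roll 0.004 F [-0.1 -0.1 -6.6]
```

View pics/p.png

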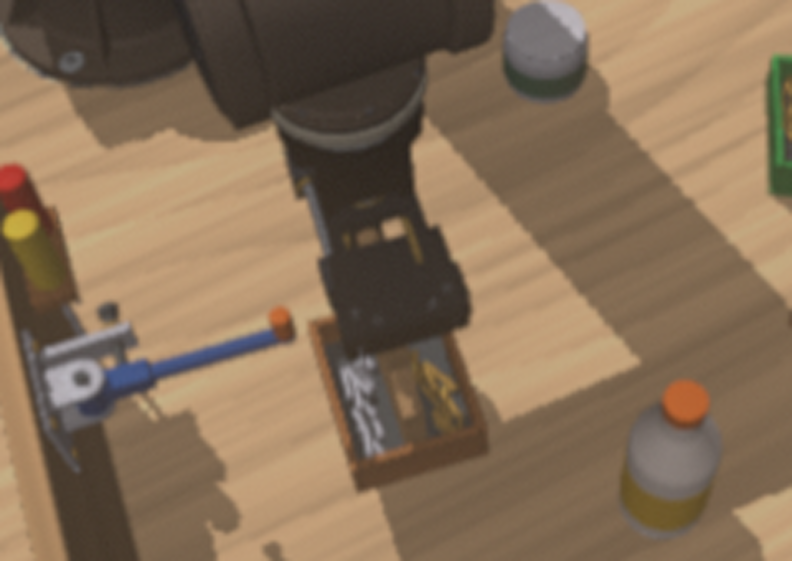

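The picture shows the arm out with its pin at (282,322). The caddy's centre board, at (405,385), is in line with the bar. I thread it slowly.

step_arm --increments '[{"slide": [-0.012, 0, 0.001], "roll": 0.004}, {"slide": [-0.024, 0, 0.001], "roll": 0.004}, {"slide": [-0.036, 0, 0.001], "roll": 0.004}, {"slide": [-0.048, 0, 0.001], "roll": 0.004}]'

```text
t: 15.6
eef_pos: [540.0, -29.4, 212.2]
tcp_rot: [3.141, 0.0, 1.379]
ft_force: [-0.1, 0.4, -7.2]
opening: 0.544
grip_force: 30.0
```

step_arm --increments '[{"slide": [-0.008, 0, 0], "roll": 0}, {"slide": [-0.016, 0, 0], "roll": 0}]'

```text
t: 15.85
eef_pos: [537.0, -44.8, 212.1]
tcp_rot: [3.141, -0.0, 1.379]
ft_force: [1.0, 0.6, -7.0]
opening: 0.546
grip_force: 30.0
```

No contact with the pin in the hole. I go on in.

step_arm --increments '[{"slide": [-0.01, 0, 0], "roll": 0}, {"slide": [-0.02, 0, 0], "roll": 0}, {"slide": [-0.032, 0, 0], "roll": 0}, {"slide": [-0.043, 0, 0], "roll": 0}, {"slide": [-0.043, 0, 0], "roll": 0}]'

```text
t: 16.48
eef_pos: [528.8, -87.2, 212.1]
tcp_rot: [3.142, 0.0, 1.378]
ft_force: [0.7, -0.2, -7.3]
opening: 0.548
grip_force: 30.0
```

```bash
python3 go.py 528.8 -86.5 185 1.38
```

```text
t 16.475 pos [528.8 -87.2 212.1] yaw 1.378 slide [ 0.0007 -0.0001  0.0271] roll -0.002 F [ 0.7 -0.2 -7.3]
```

step_arm --increments '[{"slide": [0, 0, 0.008], "roll": 0}, {"slide": [0, 0, 0.015], "roll": 0}, {"slide": [0, 0, 0.02], "roll": 0}, {"slide": [0, 0, 0.023], "roll": 0}]'

```text
t: 16.98
eef_pos: [528.8, -86.2, 188.6]
tcp_rot: [-3.141, 0.0, 1.38]
ft_force: [-1.2, -0.4, -7.3]
opening: 0.542
grip_force: 30.0
```

step_arm --increments '[{"slide": [0, 0, 0.001], "roll": 0}, {"slide": [0, 0, 0.002], "roll": 0}]'

```text
t: 17.23
eef_pos: [529.0, -86.4, 187.2]
tcp_rot: [3.141, 0.0, 1.379]
ft_force: [-0.2, 0.5, -7.7]
opening: 0.549
grip_force: 30.0
```

step_arm --increments '[{"slide": [0, 0, 0.001], "roll": 0}, {"slide": [0, 0, 0.002], "roll": 0}]'

```text
t: 17.48
eef_pos: [528.9, -86.4, 185.2]
tcp_rot: [3.141, 0.0, 1.379]
ft_force: [0.5, -1.0, -7.5]
opening: 0.543
grip_force: 30.0
```

step_arm --increments '[{"slide": [0, 0, 0.0008], "roll": 0}, {"slide": [0, 0, 0.0015], "roll": 0}]'

```text
t: 17.73
eef_pos: [529.3, -86.5, 184.4]
tcp_rot: [3.14, 0.0, 1.379]
ft_force: [-0.8, 1.2, 4.9]
opening: 0.548
grip_force: 30.0
```

The caddy is seated, with about 12 N on the arm. I ease up slightly, then open.

step_arm --increments '[{"slide": [0, 0, -0.0005], "roll": 0}]'

```text
t: 17.85
eef_pos: [529.3, -86.5, 184.6]
tcp_rot: [3.14, 0.0, 1.379]
ft_force: [1.6, -0.0, -3.7]
opening: 0.549
grip_force: 30.0
```

step_arm --increments '[{"slide": [0, 0, 0], "roll": 0}, {"slide": [0, 0, 0], "roll": 0}, {"slide": [0, 0, 0], "roll": 0}, {"slide": [0, 0, 0], "roll": 0}]' --fingers 0.85

```text
t: 18.35
eef_pos: [528.9, -86.4, 184.1]
tcp_rot: [3.142, 0.0, 1.379]
ft_force: [0.4, 0.0, 0.6]
opening: 0.837
grip_force: 0.0
```

step_arm --increments '[{"slide": [0, 0, -0.02], "roll": 0}, {"slide": [0, 0, -0.05], "roll": 0}, {"slide": [0, 0, -0.09], "roll": 0}, {"slide": [0, 0, -0.14], "roll": 0}, {"slide": [0, 0, -0.16], "roll": 0}]'

```text
t: 18.98
eef_pos: [529.3, -86.5, 347.0]
tcp_rot: [3.138, 0.0, 1.379]
ft_force: [0.2, 0.1, -1.2]
opening: 0.851
grip_force: 0.0
```

step_arm --increments '[{"slide": [0, 0, 0], "roll": 0}, {"slide": [0, 0, 0], "roll": 0}, {"slide": [0, 0, 0], "roll": 0}, {"slide": [0, 0, 0], "roll": 0}, {"slide": [0, 0, 0], "roll": 0}]'

```text
t: 19.6
eef_pos: [528.9, -86.4, 343.8]
tcp_rot: [-3.141, 0.0, 1.379]
ft_force: [-0.9, 0.2, -0.2]
opening: 0.848
grip_force: 0.0
```

```bash
python3 - <<'E'
from h import *
for i in range(2):
    im=imaging.read_camera("scene");P,C=cloud(im)
    T=P[inbox(P,[440,-160,60],[650,0,90])&(C[:,0]>C[:,2]+25)];print("tray",cv2.minAreaRect(T[:,:2].astype(np.float32)),T.mean(0))
    N=P[inbox(P,[490,-120,195],[580,-60,240])&(C[:,0]>C[:,2]+25)];print("neck",N.mean(0),N.max(0))
save(im,"f.png",(90,100,330,270),3.3)
E
```

```text
tray ((531.1613159179688, -85.11763000488281), (95.39568328857422, 123.67865753173828), 78.85060119628906) [541.14519218 -88.08218863  74.25747247]
neck [537.61636597 -86.35234467 216.25051671] [556.83076934 -61.23006495 225.40154473]
tray ((532.3748779296875, -85.29573059082031), (95.52217102050781, 122.11399841308594), 78.42150115966797) [541.26738873 -88.22028607  74.26421438]
neck [537.54140596 -86.32598448 216.23307609] [557.38945708 -61.4136729  223.89298564]
```

View pics/f.png

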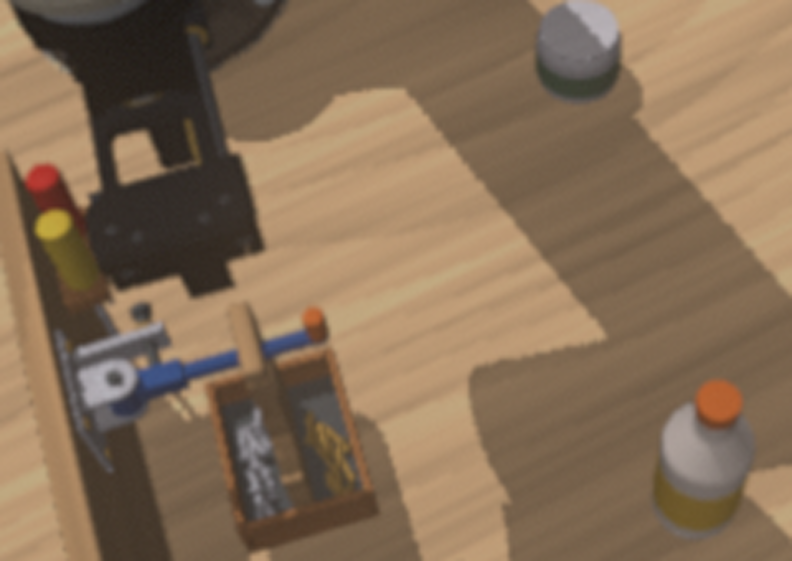

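The picture shows the caddy hanging upright on the bar at (250,345), between the bracket at (110,380) and the pin at (315,322). It is still, and the gripper is clear above it.

```bash
python3 -c "
from h import *
print(env.job_done())"
```

```text
the job is handed in; nothing more can be done
None
```

I pressed the blue arm home against its stop screw (about 13–14 N at the pin), hung the large brown screw caddy upright on the bar between the bracket and the pin, and handed the job in at about 20 s; no verdict came back.

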